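# Lock off the bench supply

### The job

The practical is over: lock off the cream bench supply in the middle of the desk. Push the red isolator disc round by its white peg until its slot lines up with the steel bar, then push the bar by its blue tab through the slot until it is fully home, the tab against the dark guide. Just push with the fingertips: do not lift the bar out of its track, leave the other things on the desk and on the supply where they are, and finish clear of everything.

Things in the scene. Friction and masses are not known exactly. Their poses are not given: they have to be found in the camera images.
- unit: Cream bench supply, a fixed box 290 (x) x 180 (y) x 55 mm high, flat on the desk; does not move. Origin: centre of its underside, z up, -y side away from the robot. Its lock lies on the top along its x axis at y = 0. From x = -140 to -4 mm an open aluminium track: bed top z = 61 mm, low side cheeks with tops at z = 68 mm, 26 mm wide outside. Then guide, disc and keeper.
- guide (a point): Middle of the rear (-x) face of the first dark guide, where the tab comes to rest: at (-4, 0, 70) mm in the unit's frame. This guide is a roofed bridge over the track, x = -4 to 20 mm, 28 mm wide, top at z = 78.5 mm.
- keeper (a point): Centre of the roof of the second dark guide (keeper) beyond the disc, which the nose enters: at (114, 0, 78.5) mm in the unit's frame; it spans x = 102 to 126 mm, 28 mm wide.
- disc (a joint): Angle (rad) of the red isolator disc about its vertical axis, positive clockwise from above. 0: slot in line with the bar (peg points to the unit's +y). It runs from -0.7 to 1.75 with no stop at 0 and starts between 0.5 and 1.5: turn it counter-clockwise. Stiff (about 2.5 N at the peg), stays where left. Off by over about 0.15 it blocks the bar; the bar's tapered nose straightens smaller errors.
- disc_centre (a point): Centre of the disc's top face, on its axis: fixed at (60, 0, 75) mm in the unit's frame. The disc has radius 36 mm, and an 18 mm wide slot with a black floor runs straight across it through the axis, open at both ends and at the top.
- peg (a point): Centre of the top of the white upright peg that stands on the disc, 25 mm from the disc's axis, square to the slot. The peg is 12 mm in diameter and 34 mm tall (z = 75 to 109 mm). At disc angle v it stands, seen in the unit's frame, at (60 + 25 sin v, 25 cos v) mm.
- bar: Loose steel bar, 130 (x) x 14 x 12 mm, 0.22 kg, in the track, its tapered nose (+x end) towards the disc. Origin: centre of its underside; x axis along the unit's x. It starts at x = -67 to -47 mm in the unit's frame, is home at x = 53 mm, slides under about 2 N and stays where left.
- tab (a point): Centre of the rear (-x) face of the blue tab on the bar's tail, the face to push: (-65, 0, 28) mm in the bar's frame, 89 mm above the desk. The tab is 8 mm thick, 34 mm wide and spans 73 to 105 mm above the desk; nothing stands behind it above 68 mm. At home its front meets the first dark guide.
- multimeter: Yellow and black hand multimeter lying on the desk, 185 x 90 x 36 mm; origin at the centre of its underside. Leave alone.
- mug: Blue mug, 80 mm wide, 90 mm tall; origin at the centre of its underside. Leave alone.
- jar: Clear jar with a black cap, 56 mm wide, 70 mm tall; origin at the centre of its underside. Leave alone.
- spool: Copper-coloured wire spool standing on its flange, 60 mm wide, 40 mm tall; origin at the centre of its underside. Leave alone.
- screwdriver: Screwdriver with a red handle lying on the desk beside the supply; origin under its middle. Leave alone.
- fuse_box: Small white fuse box on top of the supply near its -x, -y corner, 45 x 28 x 18 mm; origin at the centre of its underside. Leave alone.
- adapter: Green cylindrical plug adapter standing on top of the supply near its -x, +y corner, 22 mm wide, 30 mm tall; origin at the centre of its underside. Leave alone.
Mind the look-alikes: they are no part of the job. Of the things like the bar, leave any that is orange, pink or yellow; of the rest the smaller one is meant.

How it is judged:
By the outcome, as a careful person would: the job done as asked, in the order asked, and still so for the second after the job is handed in, with the robot touching nothing.
It also fails if it takes over 51 s, if anything falls off the work surface, if the arm or the gripper's body presses on something with over 40 N, if the wrist force passes 120 N, or if a joint passes its speed limit or range.

### The arm

A 7-joint arm with a two-finger parallel gripper is mounted at the origin on the work surface. World frame = base frame: x ahead of the robot, y to its left, z up, the work surface at z = 0. Lengths are in mm, angles in rad, forces in N, time in s.
With the tool pointing down it reaches from about 425 to 1025 mm from the base axis. Payload 9.4 kg.
Tool frame: the origin (TCP) lies midway between the tips of the shut fingers; the grasp point (between the pads) lies 19 mm behind it (grasp_offset is the distance from the TCP to the grasp point, in mm); x points along the fingers, z is the direction in which the jaws open and shut, and the axes are right-handed (so a half turn about x gives the same grasp; the last joint's range is limited). The gripper opens to 93 mm and grips with 3 to 60 N. Pads are 15 mm wide; open, the fingers measure 128 mm over their backs; the gripper's body (75 mm by 188 mm) begins 65 mm behind the grasp point.
Start: joints at [1.223, 0.599, -0.003, 1.599, 0.002, 0.943, -0.08], TCP at [193.929, -698.581, 218.618] pointing down, gripper open.
Joint ranges: [-2.57, 2.57], [-0.35, 1.97], [-1.29, 1.29], [0.11, 2.56], [-1.05, 4.19], [0.11, 1.86], [-2.63, 2.63]. Speed limits (rad/s): [2.22, 2.22, 3.01, 3.01, 3.14, 3.14, 3.14].

### API

Orientations are given as a rotation vector (axis times angle).
In Python, from plant import * gives the robot as it stands. The module is installed in compiled form; this text tells all that it offers.
- The arm moves only by the tool apply_moves, never from a script. Its argument "motion" is a list of rows, each an object of numbers: "jaw": the closure in counts, from 0 (fully open) to 255 (shut); "dx", "dy", "dz": the shift along the tool's x, y, z in units of 50 mm (1.0 is 50 mm); "ax", "ay", "az": the turn, a rotation vector about the tool's x, y, z in units of 6 degrees (1.0 is 6 degrees). A call has exactly 5 rows; each row shifts and turns the commanded pose from where the row before left it, along the tool's axes as they then stand; what a row does not reach is not made up. A row lasts 1/10 s, in which the tool goes at most 50 mm and 8.59 degrees, less where a joint would pass 70% of its speed; a pose out of reach is approached as far as the arm can. A call is refused whole if a number of a shift passes 1 or a number of a turn 1, either way. A call with a gripper value outside its range is refused whole. The fingers move at their own pace and stop on an object; the grip force is fixed at half the most. Time passes only in rows, so rows that do not move let the fingers close, or fill a call up. It gives the time, the measured TCP pose, the force and the opening at its end, in the units of the state.
- get_obs(): the state, without advancing time (a new reading comes with each control period).
- snapshot(name): name is "side" or "top"; returns a dict with "img" (384x512x3 uint8, red, green, blue), "mtx" (3x3 intrinsics, pixels), "rvec" (rotation vector, rad) and "tvec" (3), from world to camera coordinates, as OpenCV has them. Camera axes: x right, y down, z forward; pixel columns grow to the right and rows downward; lengths in mm; the calibration is good to about 2 mm. A picture is of the moment at which its call begins. There is no depth.
- close_job(): hands the job in, once; it reports no verdict.
Trained networks look in a picture, given as the dict that the camera call returned (one of the last four; its "shot" number tells which), for a name from the list of things; names that differ only in an ending like _2 or _b are one class to them, and where a whole thing is asked for, a point or a joint stands for the part that bears it (a point fixed in the world has none). Each returns a list of dicts, best first, with "confidence" (0 to 1); they miss things now and then, are a little off and sometimes report something else, mostly with a low value. They report only what shows in the picture. A call takes as long as a camera call. They do not tell look-alikes from the thing itself.
- outline_of(picture, target): "pixels" (384x512 bool, what is visible of it) and "at" ([column, row] in pixels, amid what is visible of it).
- place_of(picture, target): "at" ([column, row] in pixels: a listed point, or the origin of a listed thing).
The state is a dict: "time": time; "joint_pos": joint angles; "joint_vel": joint speeds; "joint_torque": joint torques, N m; "tcp_pos": TCP position; "orientation": TCP orientation; "force": force on the tool from outside, world axes, zero at the start; "moment": the same for the moment, N m; "width": finger opening in mm.
Only numpy, scipy, OpenCV 4.12 (cv2) and the standard library are available. Lean on these libraries where they do the work, as an engineer would, in place of code of your own. Each camera call takes 0.05 s, during which the arm holds its last target.

## Working session

There is one attempt and no reset: what is moved stays moved. The work goes in short steps, Python scripts to look and compute and a tool call to move; the robot and the scene stay as the last step left them, time stands still between calls to the robot, and variables do not carry over. Pictures are saved under pics/ and viewed, and the job is handed in when it is done.

Besides the shell and the picture viewer there is one more tool, called after "Call:" by a JSON object that holds its "api" and its "payload". apply_moves: Moves the arm, as the interface text tells. Its arguments: {"type":"object","properties":{"motion":{"type":"array","items":{"type":"object","properties":{"jaw":{"type":"number"},"dx":{"type":"number"},"dy":{"type":"number"},"dz":{"type":"number"},"ax":{"type":"number"},"ay":{"type":"number"},"az":{"type":"number"}}}}},"required":["motion"]}

```bash
mkdir -p pics
python3 - <<'E'
from plant import *
import cv2,pickle
o=get_obs();print({k:o[k] for k in('time','tcp_pos','orientation','force','width')})
for n in('side','top'):
    s=snapshot(n);cv2.imwrite(f'pics/{n}0.png',s['img'][:,:,::-1]);print(n,s['mtx'].tolist(),s['rvec'],s['tvec'])
    pickle.dump(s,open(f'{n}0.pkl','wb'))
    for t in('guide','keeper','disc_centre','peg','tab','bar','unit'):
        print(t,[(list(np.round(d['at'],1)) if 0 else [round(float(v),1) for v in d['at']],round(d['confidence'],2)) for d in place_of(s,t)])
E
```

```text
{'time': 0.0, 'tcp_pos': array([ 193.79273794, -698.1090528 ,  217.73936663]), 'orientation': array([ 1.00822668,  1.32663268, -1.00686024]), 'force': array([0.76096172, 0.57268255, 1.07059345]), 'width': 92.85477983560894}
side [[369.94549266577474, 0.0, 252.1301159018502], [0.0, 369.94549266577474, 189.84065760529435], [0.0, 0.0, 1.0]] [ 2.22122704 -0.30464458  0.13930508] [-496.05375768  183.67579485  925.26134467]
guide [([266.9, 220.2], 0.82), ([268.6, 149.1], 0.47)]
keeper [([262.7, 187.2], 0.66), ([267.3, 219.4], 0.51)]
disc_centre [([263.5, 202.2], 0.63)]
peg [([258.4, 186.6], 0.98)]
tab [([130.7, 369.4], 0.88), ([272.3, 250.6], 0.8), ([195.5, 179.9], 0.69), ([255.2, 161.4], 0.61), ([414.8, 245.1], 0.6)]
bar [([269.4, 239.3], 0.92), ([172.6, 194.6], 0.92), ([160.9, 336.3], 0.71), ([393.9, 264.8], 0.65), ([257.4, 176.8], 0.58), ([267.2, 149.3], 0.37)]
unit [([266.4, 234.2], 0.69)]
top [[499.9203492782226, 0.0, 252.2507136760731], [0.0, 499.9203492782226, 193.89676263769272], [0.0, 0.0, 1.0]] [ 2.05774548 -2.13832612  0.26558935] [   9.45158928  550.0965396  1501.93102886]
guide [([271.0, 196.7], 0.92)]
keeper [([232.6, 191.5], 0.91)]
disc_centre [([250.6, 193.0], 0.94)]
peg [([240.8, 195.4], 0.7)]
tab [([309.5, 104.0], 0.75), ([164.2, 190.1], 0.74), ([368.5, 306.0], 0.68), ([308.5, 200.9], 0.65), ([189.5, 248.5], 0.63)]
bar [([287.8, 199.5], 0.79), ([184.8, 191.7], 0.78), ([339.2, 293.9], 0.75), ([184.7, 280.4], 0.74), ([309.8, 120.5], 0.54)]
unit [([266.0, 202.9], 0.6)]
```

Run:
```python
import cv2
for n,(x0,x1,y0,y1) in {'side':(200,330,130,280),'top':(140,390,80,330)}.items():
    im=cv2.imread(f'pics/{n}0.png');c=im[y0:y1,x0:x1];f=min(800/c.shape[1],600/c.shape[0]);cv2.imwrite(f'pics/{n}0c.png',cv2.resize(c,None,fx=f,fy=f,interpolation=cv2.INTER_CUBIC))
```

```text
(no output)
```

View pics/side0.png

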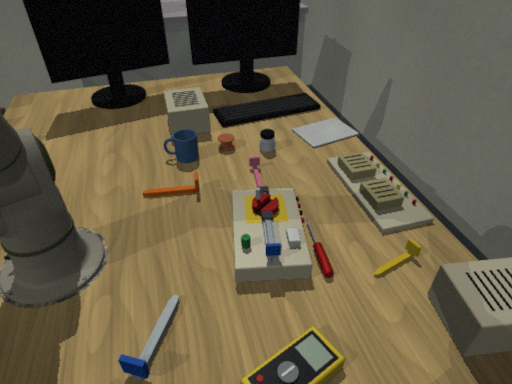

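View pics/top0.png

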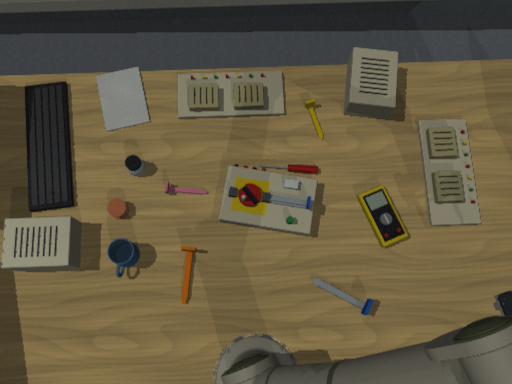

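View pics/side0c.png

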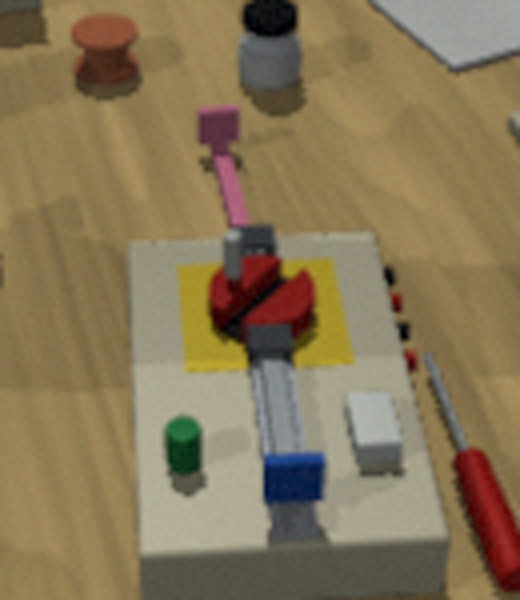

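View pics/top0c.png

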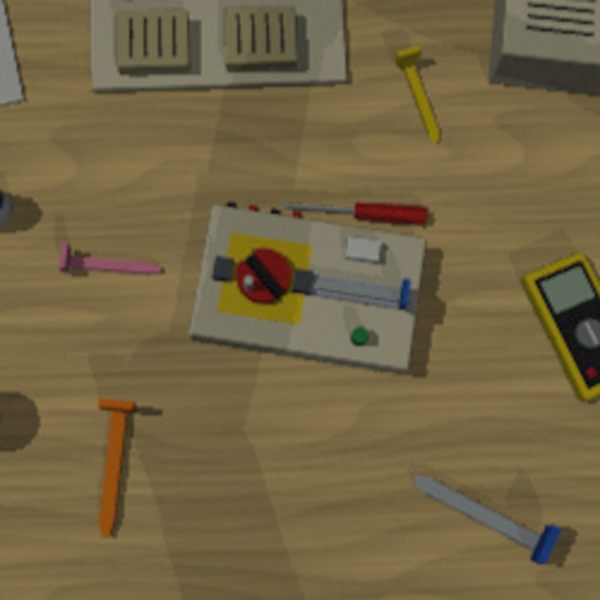

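The bar in question is the one with the blue tab in the supply's track, at top (288,200), tab (308,201). The look-alikes are the larger blue-tabbed bar on the desk at top (340,294), orange (188,275), pink (185,190) and yellow (315,118). The crop confirms that the one in the track is the smaller blue-tabbed bar. The peg points up-left, roughly towards the keeper.

```bash
cat > h.py <<'E'
import numpy as np,cv2,pickle
from scipy.optimize import least_squares
from scipy.spatial.transform import Rotation as R
def proj(s,P): return cv2.projectPoints(np.atleast_2d(np.array(P,float)),s['rvec'],s['tvec'],s['mtx'],None)[0][:,0]
def ray(s,px,z):
    Rm=cv2.Rodrigues(s['rvec'])[0];c=-Rm.T@np.ravel(s['tvec']);d=Rm.T@np.linalg.inv(s['mtx'])@np.array([px[0],px[1],1.]);return c+d*(z-c[2])/d[2]
def U(p,u):
    x,y,a=p[:3];u=np.atleast_2d(np.array(u,float));c,s=np.cos(a),np.sin(a)
    return np.c_[x+c*u[:,0]-s*u[:,1],y+s*u[:,0]+c*u[:,1],u[:,2]]
E
python3 - <<'E'
from h import *
S={n:pickle.load(open(n+'0.pkl','rb')) for n in('side','top')}
D={'side':dict(guide=(266.9,220.2),keeper=(262.7,187.2),disc=(263.5,202.2),peg=(258.4,186.6),tab=(272.3,250.6),bar=(269.4,239.3),unit=(266.4,234.2)),
'top':dict(guide=(271,196.7),keeper=(232.6,191.5),disc=(250.6,193),peg=(240.8,195.4),tab=(308.5,200.9),bar=(287.8,199.5),unit=(266,202.9))}
Z=dict(guide=70,keeper=78.5,disc=75,peg=109,tab=89,bar=61,unit=0)
for k in Z: print(k,*[ray(S[n],D[n][k],Z[k]).round(1) for n in S])
def mod(p):
    v,b=p[3:];return dict(guide=(-4,0,70),keeper=(114,0,78.5),disc=(60,0,75),peg=(60+25*np.sin(v),25*np.cos(v),109),tab=(b-65,0,89),bar=(b,0,61),unit=(0,0,0))
def res(p,sel=('side','top'),flat=True):
    m=mod(p);r=np.array([proj(S[n],U(p,m[k]))[0]-D[n][k] for n in sel for k in Z]);return r.ravel() if flat else r
for sel in (('side','top'),('top',),('side',)):
    f=least_squares(res,[600,-50,1.5,1,-55],args=(sel,),loss='soft_l1',x_scale=[10,10,.1,.1,10]);print(sel,f.x.round(3));print(res(f.x,sel,False).round(1).tolist())
    if len(sel)==2: pickle.dump(f.x,open('fit.pkl','wb'));P=f.x
for n in S:
    im=S[n]['img'][:,:,::-1].copy();f=4;im=cv2.resize(im,None,fx=f,fy=f,interpolation=cv2.INTER_CUBIC)
    def dr(pts,c,cl=True): cv2.polylines(im,[((proj(S[n],U(P,pts))+.5)*f-.5).round().astype(int)],cl,c,1)
    for z in(0,55): dr([(a*145,b*90,z) for a,b in((1,1),(1,-1),(-1,-1),(-1,1))],(0,255,255))
    t=np.linspace(0,6.28,40);dr(np.c_[60+36*np.cos(t),36*np.sin(t),75+0*t],(255,255,0))
    q=mod(P)['peg']
    for z in(75,109):dr(np.c_[q[0]+6*np.cos(t),q[1]+6*np.sin(t),z+0*t],(255,0,255))
    tx=P[4]-65;dr([(tx,17,105),(tx,-17,105),(tx,-17,73),(tx,17,73)],(0,255,0))
    for a,b in((-4,20),(102,126)):dr([(a,14,78.5),(a,-14,78.5),(b,-14,78.5),(b,14,78.5)],(255,255,255))
    c=((proj(S[n],U(P,(0,0,50)))[0])*f).astype(int);cv2.imwrite(f'pics/{n}_fit.png',im[max(0,c[1]-230):c[1]+230,c[0]-300:c[0]+300])
import plant
o=plant.get_obs();print(R.from_rotvec(o['orientation']).as_matrix().round(3).tolist())
E
```

```text
guide [535.8 -66.2  70. ] [538.  -69.9  70. ]
keeper [561.7  57.4  78.5] [557.1  49.4  78.5]
disc [546.3  -1.5  75. ] [551.1  -6.5  75. ]
peg [539.8  25.5 109. ] [536.2  24.1 109. ]
tab [ 511.4 -184.9   89. ] [ 515.8 -183.7   89. ]
bar [ 524.5 -123.8   61. ] [ 529.1 -122.7   61. ]
unit [541.6 -47.3   0. ] [534.5 -56.4   0. ]
('side', 'top') [537.239 -59.994   1.382   0.977 -62.642]
[[-0.0, -0.6], [-0.5, 1.3], [0.7, -0.3], [-0.0, 0.9], [0.9, -0.0], [0.1, -0.7], [-0.2, 3.6], [-1.9, 0.5], [-0.8, -0.5], [-1.7, 0.9], [0.7, -0.8], [0.6, 0.8], [-0.3, 1.1], [1.1, -0.9]]
('top',) [537.817 -62.315   1.398   0.961 -59.636]
[[-1.1, 0.3], [-0.2, -0.1], [-1.0, 0.9], [1.5, -0.5], [0.4, -0.2], [-0.5, 0.5], [1.8, -1.1]]
('side',) [537.717 -56.84    1.371   0.966 -66.806]
[[-0.2, -1.5], [-0.2, 0.6], [0.8, -1.0], [0.1, 0.1], [0.2, 0.3], [-0.2, -0.4], [-0.3, 2.7]]
[[-0.0, 0.964, 0.268], [0.0, 0.268, -0.964], [-1.0, -0.0, -0.0]]
```

View pics/side_fit.png

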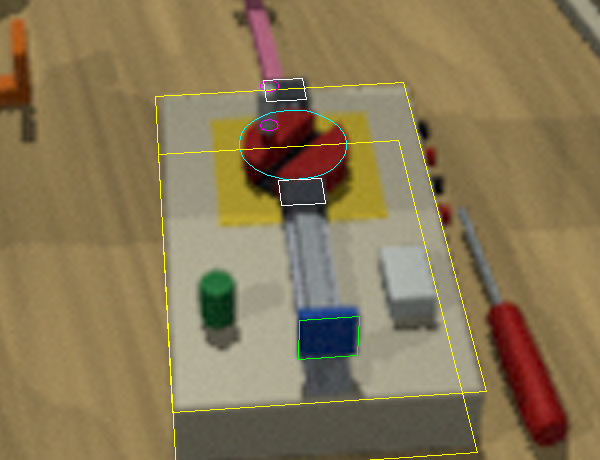

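View pics/top_fit.png

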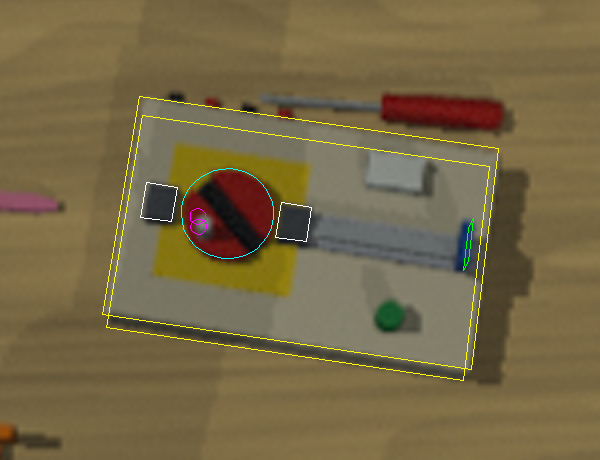

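Top view: the overlay fits the supply, disc and guides to within about 3 mm. The peg sits at about (241,195) and the tab at (308,201). I'll refine the unit's pose from its outline in both cameras.

Run:
```python
from h import *
from plant import *
from scipy.optimize import minimize
P=pickle.load(open('fit.pkl','rb'))
M={};S={}
for n in('side','top'):
    s=snapshot(n);S[n]=s;q=outline_of(s,'unit');print(n,[(np.round(d['at']).tolist(),round(d['confidence'],2),int(d['pixels'].sum())) for d in q]); M[n]=q[0]['pixels']
    for t in('peg','disc','tab','bar'):
        for d in outline_of(s,t)[:6]:
            ys,xs=np.where(d['pixels']);print(n,t,round(d['confidence'],2),np.round(d['at'],1).tolist(),'bbox',xs.min(),xs.max(),ys.min(),ys.max(),len(xs)) if abs(xs.mean()-265)<50 and abs(ys.mean()-215)<50 else 0
pickle.dump((S,M),open('m.pkl','wb'))
C=[(a*145,b*90,z) for z in(0,55) for a in(1,-1) for b in(1,-1)]
f=4
def hull(s,p):
    im=np.zeros((384*f,512*f),np.uint8);c=((proj(s,U(p,C))+.5)*f*16-8).round().astype(np.int32);cv2.fillConvexPoly(im,cv2.convexHull(c),1,cv2.LINE_8,4);return cv2.resize(im.astype(np.float32),(512,384),interpolation=cv2.INTER_AREA)
def cost(p,sel): return sum(np.abs(hull(S[n],p)-M[n]).sum()/M[n].sum() for n in sel)
for sel in(('side','top'),('top',),('side',)):
    r=minimize(cost,P[:3],args=(sel,),method='Nelder-Mead',options=dict(initial_simplex=[P[:3]+d for d in([0,0,0],[6,0,0],[0,6,0],[0,0,.05])],xatol=.05,fatol=1e-5));print(sel,r.x.round(3),r.fun.round(4),cost(P[:3],sel).round(4))
```

```text
side [([267.0, 233.0], 0.85, 5944), ([292.0, 234.0], 0.65, 229)]
side peg 0.84 [263.4, 200.5] bbox 252 278 187 214 453
side disc 0.63 [262.2, 204.1] bbox 252 278 187 213 463
side tab 0.74 [258.6, 169.1] bbox 250 261 156 186 198
side tab 0.58 [268.6, 242.9] bbox 266 281 218 259 397
side bar 0.69 [272.5, 243.6] bbox 266 280 218 258 346
side bar 0.59 [257.4, 170.3] bbox 250 261 157 185 159
top [([264.0, 200.0], 0.76, 5055)]
top peg 0.66 [248.0, 194.7] bbox 239 260 184 205 383
top disc 0.72 [249.4, 192.0] bbox 240 260 183 205 379
top tab 0.63 [291.0, 197.8] bbox 271 310 196 208 224
top bar 0.82 [293.6, 199.6] bbox 271 310 196 208 227
('side', 'top') [538.966 -60.974   1.37 ] 0.2728 0.2876
('top',) [538.12  -62.189   1.368] 0.0979 0.1104
('side',) [540.905 -54.242   1.369] 0.1481 0.1772
```

Run:
```python
from h import *
S,M=pickle.load(open('m.pkl','rb'))
P=np.array([538.5,-61,1.375,0,0])
out=[]
for n,(cx,cy) in {'top':(250,194),'side':(265,200)}.items():
    im=S[n]['img'][cy-20:cy+20,cx-20:cx+20,::-1];out.append(cv2.resize(im,None,fx=10,fy=10,interpolation=cv2.INTER_NEAREST))
cv2.imwrite('pics/disc_zoom.png',np.hstack(out))
for v in(.5,.7,.8,.9,1,1.1):
    print(v,[(proj(S[n],U(P,(60+25*np.sin(v),25*np.cos(v),109)))[0]).round(1).tolist() for n in('top','side')])
print(proj(S['top'],U(P,(60,0,75))),proj(S['side'],U(P,(60,0,75))))
```

```text
0.5 [[244.2, 197.0], [256.4, 189.8]]
0.7 [[243.0, 195.9], [257.4, 188.7]]
0.8 [[242.5, 195.2], [257.9, 188.3]]
0.9 [[242.1, 194.6], [258.6, 187.9]]
1 [[241.7, 193.8], [259.3, 187.5]]
1.1 [[241.4, 193.1], [260.1, 187.2]]
[[249.21577418 193.32540763]] [[264.96007897 202.08136879]]
```

View pics/disc_zoom.png

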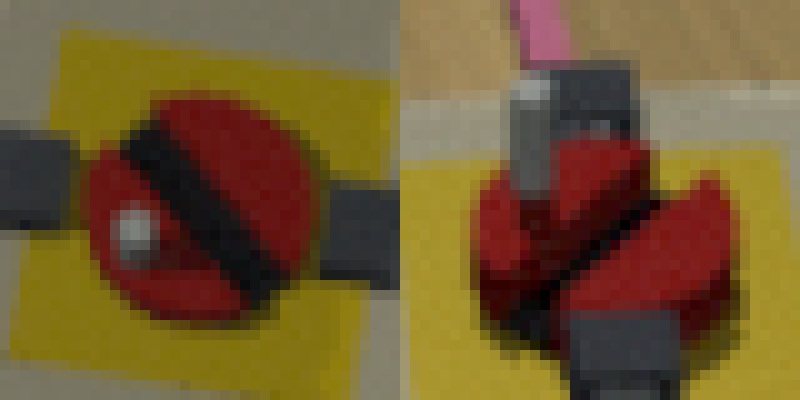

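```bash
cat >> h.py <<'E'
P0=np.array([537,-62,1.375])
def go(u,z,yaw=None,P=P0):
    """print the tool-axis shift (units of 50mm) and ax turn (units 6deg) to bring TCP to unit xy u at height z, tool-y world angle yaw"""
    import plant
    o=plant.get_obs();Rm=R.from_rotvec(o['orientation']).as_matrix();t=U(P,(u[0],u[1],z))[0]
    inv=U(P,(0,0,0))[0];d=o['tcp_pos']-inv;c,s=np.cos(P[2]),np.sin(P[2])
    ya=np.arctan2(Rm[1,1],Rm[0,1])
    print('t',round(o['time'],2),'tcp',o['tcp_pos'].round(1),'unit',round(c*d[0]+s*d[1],1),round(-s*d[0]+c*d[1],1),'toolx',Rm[:,0].round(3),'yaw',ya.round(3),'F',o['force'].round(1),'w',round(o['width'],1))
    print('shift',(Rm.T@(t-o['tcp_pos'])/50).round(2),'ax', None if yaw is None else round(-(yaw-ya)/np.radians(6),2))
E
python3 -c "
from h import *
print(U(P0,(97.4,-2.7,200)))
go((97.4,-2.7),200,.8)"
```

```text
[[558.59735801  33.01370494 200.        ]]
t 1.4 tcp [ 194.  -698.6  218.6] unit -691.2 212.6 toolx [-0.  0. -1.] yaw 0.271 F [ 0.2  0.3 -0.6] w 93.1
shift [  0.37  10.94 -12.15] ax -5.05
```

Call:
{"api": "apply_moves", "payload": {"motion": [{"jaw": 255, "dy": 0.5, "dz": -0.5}, {"jaw": 255, "dy": 0.5, "dz": -0.6}, {"jaw": 255, "dy": 0.5, "dz": -0.6}, {"jaw": 255, "dy": 0.5, "dz": -0.6}, {"jaw": 255, "dy": 0.5, "dz": -0.6}]}}

```text
schema error: expected keys jaw, dx, dy, dz, ax, ay, az
```

Call:
{"api": "apply_moves", "payload": {"motion": [{"jaw": 255, "dy": 0.5, "dz": -0.6}, {"jaw": 255, "dy": 0.5, "dz": -0.6}, {"jaw": 255, "dy": 0.5, "dz": -0.6}, {"jaw": 255, "dy": 0.5, "dz": -0.6}, {"jaw": 255, "dy": 0.5, "dz": -0.6}]}}

```text
schema error: expected keys jaw, dx, dy, dz, ax, ay, az
```

Call:
{"api": "apply_moves", "payload": {"motion": [{"jaw": 255, "dy": 0.5, "dz": -0.6}, {"jaw": 255, "dy": 0.5, "dz": -0.6}, {"jaw": 255, "dy": 0.5, "dz": -0.6}, {"jaw": 255, "dy": 0.5, "dz": -0.6}, {"jaw": 255, "dy": 0.5, "dz": -0.6}]}}

```text
schema error: expected keys jaw, dx, dy, dz, ax, ay, az
```

```bash
python3 -c "
from h import *
go((97.4,-2.7),200,.8)"
```

```text
t 1.4 tcp [ 194.  -698.6  218.6] unit -691.2 212.6 toolx [-0.  0. -1.] yaw 0.271 F [ 0.2  0.3 -0.6] w 93.1
shift [  0.37  10.94 -12.15] ax -5.05
```

All keys are needed in each row.

Call:
{"api": "apply_moves", "payload": {"motion": [{"jaw": 255, "dx": 0, "dy": 0.5, "dz": -0.6, "ax": 0, "ay": 0, "az": 0}, {"jaw": 255, "dx": 0, "dy": 0.5, "dz": -0.6, "ax": 0, "ay": 0, "az": 0}, {"jaw": 255, "dx": 0, "dy": 0.5, "dz": -0.6, "ax": 0, "ay": 0, "az": 0}, {"jaw": 255, "dx": 0, "dy": 0.5, "dz": -0.6, "ax": 0, "ay": 0, "az": 0}, {"jaw": 255, "dx": 0, "dy": 0.5, "dz": -0.6, "ax": 0, "ay": 0, "az": 0}]}}

```text
time: 1.9
tcp_pos: [274.7, -519.2, 218.8]
orientation: [1.007, 1.325, -1.008]
force: [0.9, -0.2, -0.4]
width: 57.4
```

Call:
{"api": "apply_moves", "payload": {"motion": [{"jaw": 255, "dx": 0, "dy": 0.5, "dz": -0.6, "ax": 0, "ay": 0, "az": 0}, {"jaw": 255, "dx": 0, "dy": 0.5, "dz": -0.6, "ax": 0, "ay": 0, "az": 0}, {"jaw": 255, "dx": 0, "dy": 0.5, "dz": -0.6, "ax": 0, "ay": 0, "az": 0}, {"jaw": 255, "dx": 0, "dy": 0.5, "dz": -0.6, "ax": 0, "ay": 0, "az": 0}, {"jaw": 255, "dx": 0, "dy": 0.5, "dz": -0.6, "ax": 0, "ay": 0, "az": 0}]}}

```text
time: 2.4
tcp_pos: [355.1, -341.3, 218.9]
orientation: [1.007, 1.324, -1.007]
force: [-0.4, -0.2, 0.5]
width: 17.8
```

```bash
python3 -c "
from h import *
go((97.4,-2.7),200,.8)"
```

```text
t 2.4 tcp [ 355.1 -341.3  218.9] unit -309.3 124.1 toolx [ 0.001 -0.    -1.   ] yaw 0.271 F [-0.4 -0.2  0.5] w 17.8
shift [ 0.38  5.92 -6.13] ax -5.05
```

Call:
{"api": "apply_moves", "payload": {"motion": [{"jaw": 255, "dx": 0, "dy": 0.6, "dz": -0.6, "ax": 0, "ay": 0, "az": 0}, {"jaw": 255, "dx": 0, "dy": 0.6, "dz": -0.6, "ax": 0, "ay": 0, "az": 0}, {"jaw": 255, "dx": 0, "dy": 0.6, "dz": -0.6, "ax": 0, "ay": 0, "az": 0}, {"jaw": 255, "dx": 0, "dy": 0.6, "dz": -0.6, "ax": 0, "ay": 0, "az": 0}, {"jaw": 255, "dx": 0, "dy": 0.6, "dz": -0.6, "ax": 0, "ay": 0, "az": 0}]}}

```text
time: 2.9
tcp_pos: [459.8, -156.5, 218.9]
orientation: [1.008, 1.324, -1.007]
force: [0.8, -0.8, -0.0]
width: 0.5
```

Call:
{"api": "apply_moves", "payload": {"motion": [{"jaw": 255, "dx": 0, "dy": 0.6, "dz": -0.6, "ax": 0, "ay": 0, "az": 0}, {"jaw": 255, "dx": 0, "dy": 0.6, "dz": -0.6, "ax": 0, "ay": 0, "az": 0}, {"jaw": 255, "dx": 0, "dy": 0.6, "dz": -0.6, "ax": 0, "ay": 0, "az": 0}, {"jaw": 255, "dx": 0, "dy": 0.6, "dz": -0.6, "ax": 0, "ay": 0, "az": 0}, {"jaw": 255, "dx": 0, "dy": 0.5, "dz": -0.6, "ax": 0, "ay": 0, "az": 0}]}}

```text
time: 3.4
tcp_pos: [559.7, 27.2, 218.8]
orientation: [1.008, 1.325, -1.007]
force: [0.7, -0.1, 0.4]
width: 0.3
```

Call:
{"api": "apply_moves", "payload": {"motion": [{"jaw": 255, "dx": 0.3, "dy": 0, "dz": 0, "ax": -1, "ay": 0, "az": 0}, {"jaw": 255, "dx": 0.3, "dy": 0, "dz": 0, "ax": -1, "ay": 0, "az": 0}, {"jaw": 255, "dx": 0.3, "dy": 0, "dz": 0, "ax": -1, "ay": 0, "az": 0}, {"jaw": 255, "dx": 0.3, "dy": 0, "dz": 0, "ax": -1, "ay": 0, "az": 0}, {"jaw": 255, "dx": 0.2, "dy": 0, "dz": 0, "ax": -1, "ay": 0, "az": 0}]}}

```text
time: 3.9
tcp_pos: [558.4, 25.4, 147.7]
orientation: [0.603, 1.486, -0.604]
force: [-0.5, -0.0, -0.9]
width: 0.6
```

Run:
```python
from h import *
go((97.4,-2.7),90,.8)
from plant import *
for n in('top','side'):
    s=snapshot(n);c=s['img'][130:270,180:340] if n=='top' else s['img'][120:270,180:340]
    cv2.imwrite(f'pics/{n}1.png',cv2.resize(c[:,:,::-1],None,fx=4,fy=4,interpolation=cv2.INTER_CUBIC))
```

```text
t 3.9 tcp [558.4  25.4 147.7] unit 89.9 -4.0 toolx [-0.001  0.    -1.   ] yaw 0.799 F [-0.5 -0.  -0.9] w 0.6
shift [ 1.15  0.11 -0.1 ] ax -0.01
```

View pics/side1.png

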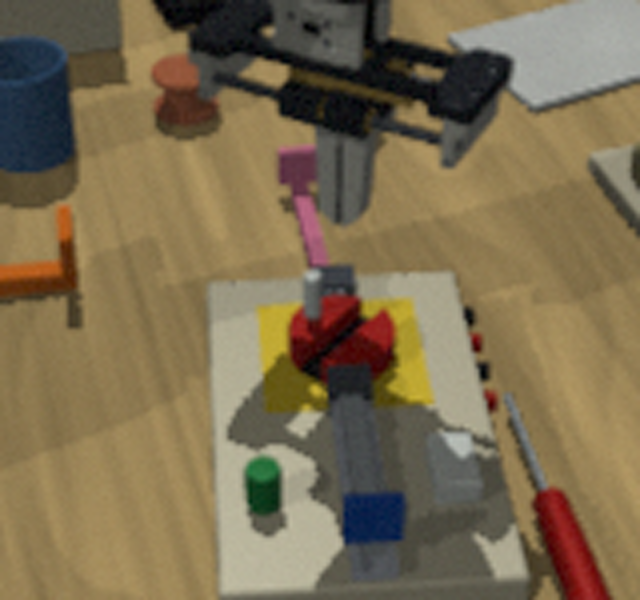

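View pics/top1.png

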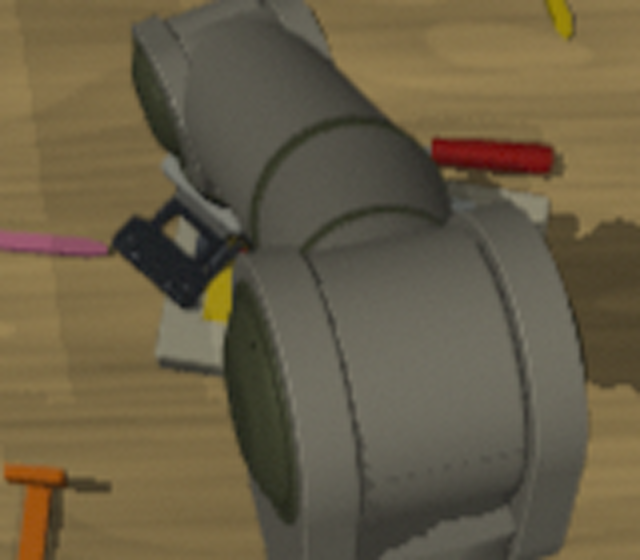

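Side view: the closed tips are at (345,222) in the crop, beyond the keeper. The peg at (313,295) and the scene are undisturbed. I'll descend beside the peg.

Call:
{"api": "apply_moves", "payload": {"motion": [{"jaw": 255, "dx": 0, "dy": 0.1, "dz": -0.1, "ax": 0, "ay": 0, "az": 0}, {"jaw": 255, "dx": 0.4, "dy": 0, "dz": 0, "ax": 0, "ay": 0, "az": 0}, {"jaw": 255, "dx": 0.4, "dy": 0, "dz": 0, "ax": 0, "ay": 0, "az": 0}, {"jaw": 255, "dx": 0.4, "dy": 0, "dz": 0, "ax": 0, "ay": 0, "az": 0}, {"jaw": 255, "dx": 0, "dy": 0, "dz": 0, "ax": 0, "ay": 0, "az": 0}]}}

```text
time: 4.5
tcp_pos: [557.7, 33.0, 87.5]
orientation: [0.607, 1.486, -0.609]
force: [-0.4, 0.2, -0.3]
width: 0.3
```

```bash
cat > look.py <<'E'
from h import *
from plant import *
import sys
s=snapshot('side');c=s['img'][150:270,200:330]
cv2.imwrite(f'pics/{sys.argv[1]}.png',cv2.resize(c[:,:,::-1],None,fx=5,fy=5,interpolation=cv2.INTER_CUBIC))
pickle.dump(s,open('last.pkl','wb'))
E
python3 - <<'E'
from h import *
go((77.9+.697*13.5,17.4-.717*13.5),88,.8)
E
python3 look.py side2
```

```text
t 4.5 tcp [557.7  33.   87.5] unit 97.2 -1.9 toolx [-0.002 -0.    -1.   ] yaw 0.793 F [-0.4  0.2 -0.3] w 0.3
shift [-0.01 -0.27 -0.05] ax -0.07
```

View pics/side2.png

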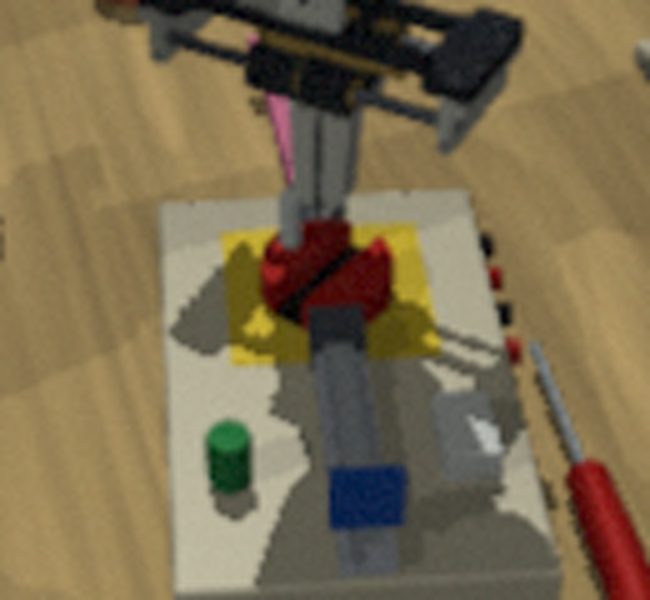

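Call:
{"api": "apply_moves", "payload": {"motion": [{"jaw": 255, "dx": 0, "dy": -0.1, "dz": -0.02, "ax": 0, "ay": 0, "az": 0}, {"jaw": 255, "dx": 0, "dy": -0.1, "dz": -0.02, "ax": 0, "ay": 0, "az": 0}, {"jaw": 255, "dx": 0, "dy": -0.06, "dz": -0.02, "ax": 0, "ay": 0, "az": 0}, {"jaw": 255, "dx": 0, "dy": -0.06, "dz": -0.02, "ax": 0, "ay": 0, "az": 0}, {"jaw": 255, "dx": 0, "dy": -0.06, "dz": -0.02, "ax": 0, "ay": 0, "az": 0}]}}

```text
time: 5.05
tcp_pos: [542.9, 22.6, 89.4]
orientation: [0.608, 1.482, -0.605]
force: [4.0, 0.7, 2.4]
width: 0.3
```

```bash
python3 - <<'E'
from h import *
v=.4
go((60+25*np.sin(v)+np.cos(v)*13.5,25*np.cos(v)-np.sin(v)*13.5),88,1.375-v)
E
python3 look.py side3
```

```text
t 5.05 tcp [542.9  22.6  89.4] unit 84.1 10.7 toolx [ 0.003  0.001 -1.   ] yaw 0.794 F [4.  0.7 2.4] w 0.3
shift [ 0.03 -0.11 -0.1 ] ax -1.73
```

View pics/side3.png

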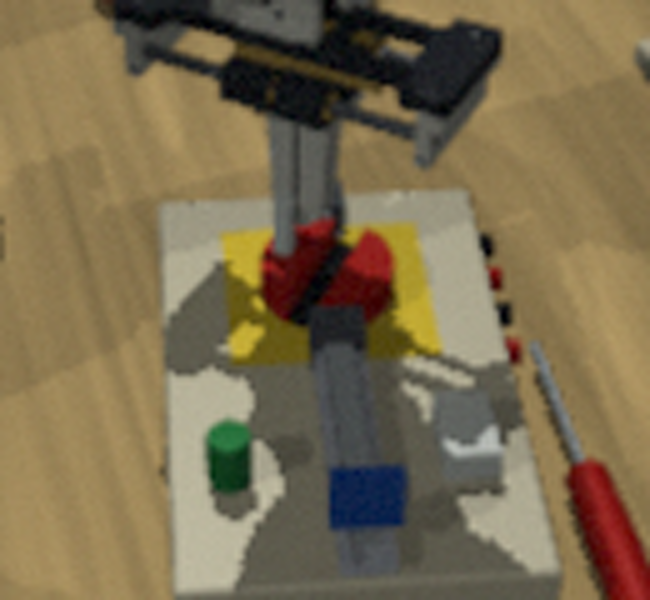

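Call:
{"api": "apply_moves", "payload": {"motion": [{"jaw": 255, "dx": 0, "dy": -0.06, "dz": -0.05, "ax": -0.8, "ay": 0, "az": 0}, {"jaw": 255, "dx": 0, "dy": -0.06, "dz": -0.05, "ax": -0.8, "ay": 0, "az": 0}, {"jaw": 255, "dx": 0, "dy": -0.04, "dz": -0.02, "ax": -0.8, "ay": 0, "az": 0}, {"jaw": 255, "dx": 0, "dy": -0.04, "dz": -0.02, "ax": -0.8, "ay": 0, "az": 0}, {"jaw": 255, "dx": 0, "dy": -0.04, "dz": -0.02, "ax": -0.8, "ay": 0, "az": 0}]}}

```text
time: 5.6
tcp_pos: [529.2, 17.9, 88.8]
orientation: [0.278, 1.551, -0.277]
force: [4.8, 2.1, 0.1]
width: 0.6
```

```bash
python3 - <<'E'
from h import *
v=0.
go((60+25*np.sin(v)+np.cos(v)*13.5,25*np.cos(v)-np.sin(v)*13.5),88,1.375-v)
E
python3 look.py side4
```

```text
t 5.6 tcp [529.2  17.9  88.8] unit 76.8 23.2 toolx [ 0.002  0.001 -1.   ] yaw 1.217 F [4.8 2.1 0.1] w 0.6
shift [ 0.02 -0.07 -0.03] ax -1.51
```

View pics/side4.png

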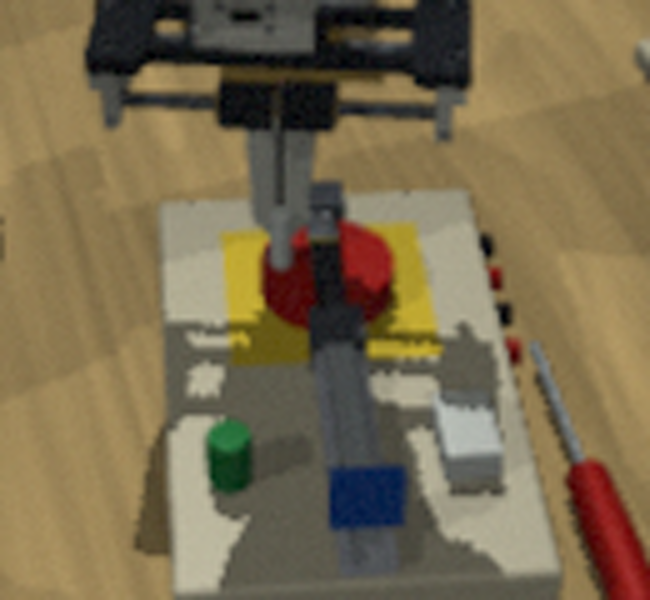

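```bash
cat > slot.py <<'E'
from h import *
import sys
s=pickle.load(open('last.pkl','rb'))
f=14;x0,x1,y0,y1=244,286,182,222
im=cv2.resize(s['img'][y0:y1,x0:x1,::-1],None,fx=f,fy=f,interpolation=cv2.INTER_CUBIC)
P=P0 if len(sys.argv)<4 else np.array(eval(sys.argv[3]))
for v,c in((0,(0,255,0)),(.15,(255,255,0)),(-.15,(255,0,255))):
    for w in(-9,9):
        t=np.array([-34.8,34.8]);pts=np.c_[60+t*np.cos(v)+w*np.sin(v),-t*np.sin(v)+w*np.cos(v),[75,75]]
        q=(proj(s,U(P,pts))+.5-[x0,y0])*f;cv2.line(im,*map(tuple,q.round().astype(int).tolist()),c,1)
t=np.linspace(0,6.29,60)
for z in(75,):cv2.polylines(im,[((proj(s,U(P,np.c_[60+36*np.cos(t),36*np.sin(t),75+0*t]))+.5-[x0,y0])*f).astype(int)],True,(255,255,255),1)
for a,b in((-4,20),(102,126)):cv2.polylines(im,[((proj(s,U(P,[(a,14,78.5),(a,-14,78.5),(b,-14,78.5),(b,14,78.5)]))+.5-[x0,y0])*f).astype(int)],True,(0,255,255),1)
cv2.imwrite(f'pics/{sys.argv[1]}.png',im)
E
python3 slot.py slot4
```

```text
(no output)
```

View pics/slot4.png

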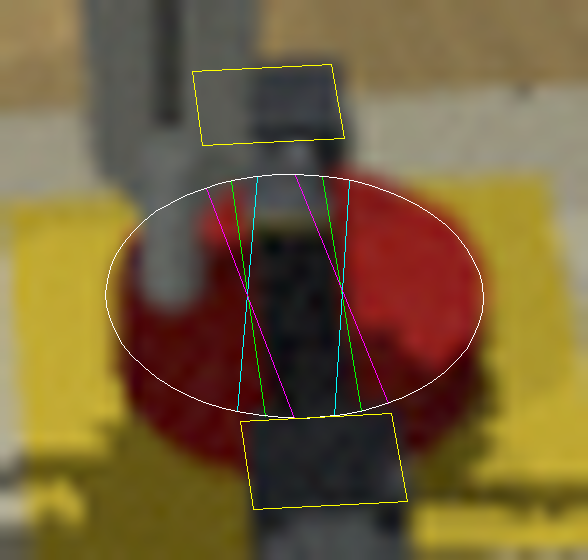

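Call:
{"api": "apply_moves", "payload": {"motion": [{"jaw": 255, "dx": 0, "dy": 0.3, "dz": 0, "ax": 0, "ay": 0, "az": 0}, {"jaw": 255, "dx": -0.4, "dy": 0.3, "dz": 0, "ax": -0.5, "ay": 0, "az": 0}, {"jaw": 255, "dx": -0.8, "dy": 0.2, "dz": 0, "ax": -0.5, "ay": 0, "az": 0}, {"jaw": 255, "dx": -0.8, "dy": 0, "dz": 0, "ax": -0.5, "ay": 0, "az": 0}, {"jaw": 255, "dx": 0, "dy": 0, "dz": 0, "ax": 0, "ay": 0, "az": 0}]}}

```text
time: 6.15
tcp_pos: [543.4, 57.2, 192.7]
orientation: [0.158, 1.56, -0.156]
force: [-0.0, -0.6, -0.7]
width: 0.4
```

```bash
python3 look.py side5;python3 slot.py slot5 x "[535,-62,1.375]"
python3 - <<'E'
from h import *
go((-150,0),190,1.375)
E
```

```text
t 6.2 tcp [542.4  56.3 190.5] unit 117.1 17.7 toolx [ 0.003  0.    -1.   ] yaw 1.369 F [-0.2 -0.8 -0.7] w 0.3
shift [ 0.01 -5.34  0.39] ax -0.06
```

View pics/side5.png

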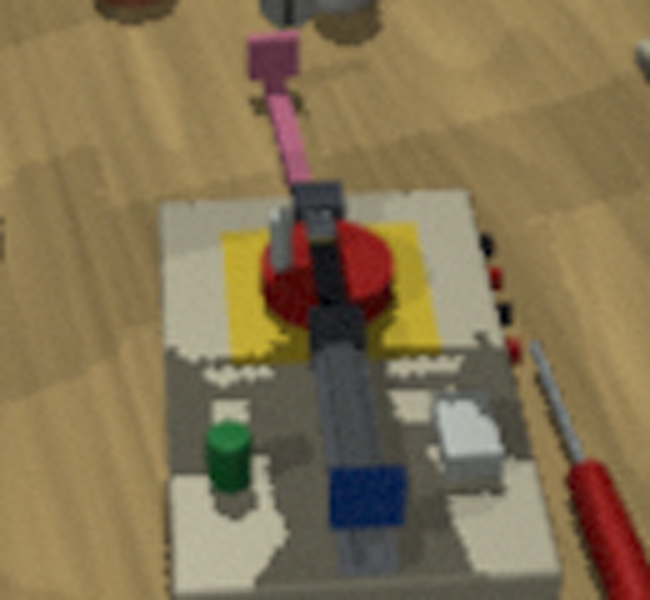

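View pics/slot5.png

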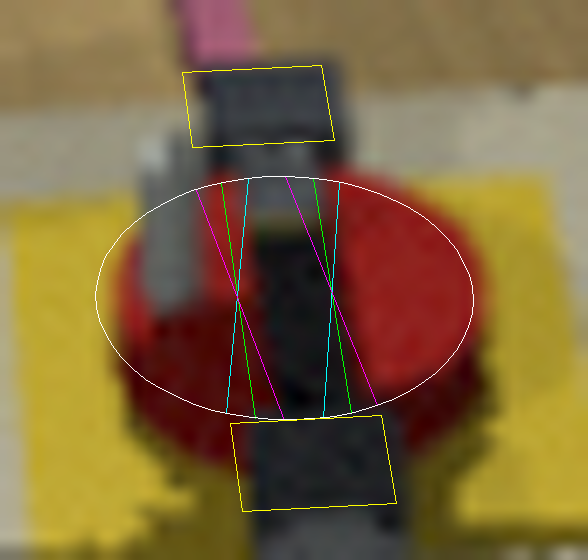

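```bash
python3 slot.py slot5b x "[540,-63,1.375]"
python3 - <<'E'
from h import *
s=pickle.load(open('last.pkl','rb'))
for P in([540,-63,1.375],):
  for v in(-.1,0,.1,.2):
    print(v,[((proj(s,U(P,(60+25*np.sin(v),25*np.cos(v),z)))[0]+.5-[244,182])*14).round().tolist() for z in(109,75)])
import plant
d=plant.place_of(s,'peg');print([(x['at'],x['confidence']) for x in d], (np.array(d[0]['at'])+.5-[244,182])*14)
E
```

```text
-0.1 [[183.0, 169.0], [182.0, 309.0]]
0 [[181.0, 161.0], [181.0, 300.0]]
0.1 [[180.0, 153.0], [180.0, 292.0]]
0.2 [[181.0, 144.0], [181.0, 283.0]]
[([258.8, 190.7], 0.79)] [214.2 128.8]
```

View pics/slot5b.png

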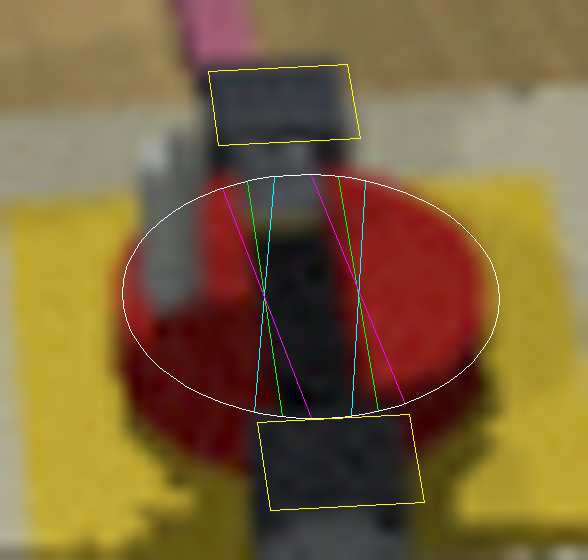

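The disc is close to aligned: its black slot (right edge slope about 0.15) is parallel to the green model line, and the peg agrees with v≈0 to 0.05. Next I move behind the tab.

Call:
{"api": "apply_moves", "payload": {"motion": [{"jaw": 255, "dx": 0, "dy": -0.6, "dz": 0.05, "ax": 0, "ay": 0, "az": 0}, {"jaw": 255, "dx": 0, "dy": -0.6, "dz": 0.05, "ax": 0, "ay": 0, "az": 0}, {"jaw": 255, "dx": 0, "dy": -0.6, "dz": 0.05, "ax": 0, "ay": 0, "az": 0}, {"jaw": 255, "dx": 0, "dy": -0.6, "dz": 0.05, "ax": 0, "ay": 0, "az": 0}, {"jaw": 255, "dx": 0, "dy": -0.6, "dz": 0.05, "ax": 0, "ay": 0, "az": 0}]}}

```text
time: 6.75
tcp_pos: [522.7, -95.1, 186.8]
orientation: [0.159, 1.569, -0.159]
force: [0.9, 1.0, 1.3]
width: 0.7
```

Call:
{"api": "apply_moves", "payload": {"motion": [{"jaw": 255, "dx": 0, "dy": -0.6, "dz": 0.05, "ax": 0, "ay": 0, "az": 0}, {"jaw": 255, "dx": 0, "dy": -0.6, "dz": 0.05, "ax": 0, "ay": 0, "az": 0}, {"jaw": 255, "dx": 0, "dy": -0.6, "dz": 0.05, "ax": 0, "ay": 0, "az": 0}, {"jaw": 255, "dx": 0, "dy": -0.6, "dz": 0, "ax": 0, "ay": 0, "az": 0}, {"jaw": 255, "dx": 0, "dy": 0, "dz": 0, "ax": 0, "ay": 0, "az": 0}]}}

```text
time: 7.25
tcp_pos: [505.2, -217.2, 186.4]
orientation: [0.163, 1.569, -0.164]
force: [-0.5, 0.6, -0.1]
width: 0.5
```

```bash
python3 - <<'E'
from h import *
go((-150,0),81,1.375)
P=[538.5,-62,1.375]
s=pickle.load(open('top0.pkl','rb'))
for n,px,z in(('adapter',(290,220),85),('fuse',(291,184),73)):
    d=ray(s,px,z)-U(P,(0,0,0))[0];c,q=np.cos(1.375),np.sin(1.375);print(n,c*d[0]+q*d[1],-q*d[0]+c*d[1])
E
python3 look.py side6
```

```text
t 7.25 tcp [ 505.2 -217.2  186.4] unit -158.4 1.0 toolx [-0.005 -0.    -1.   ] yaw 1.363 F [-0.5  0.6 -0.1] w 0.5
shift [2.11 0.17 0.03] ax -0.12
adapter -75.95155673471601 66.03473823867971
fuse -63.7999988997941 -50.76633739451703
```

View pics/side6.png

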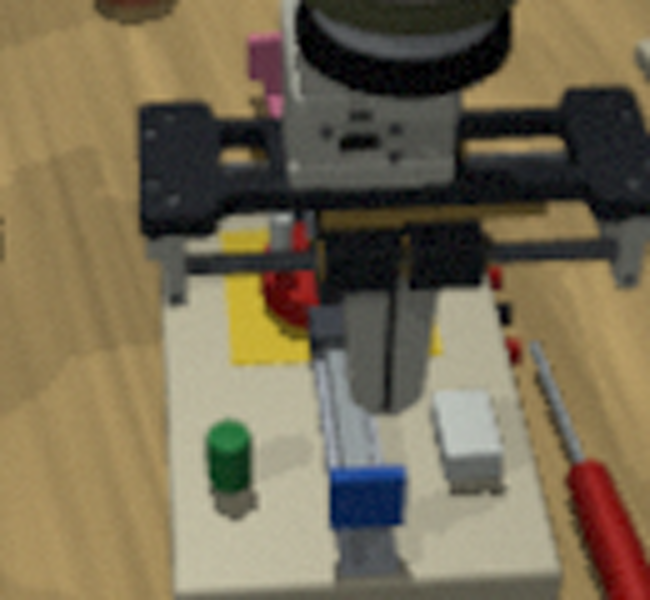

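Call:
{"api": "apply_moves", "payload": {"motion": [{"jaw": 255, "dx": 0.6, "dy": 0, "dz": 0.03, "ax": 0, "ay": 0, "az": 0}, {"jaw": 255, "dx": 0.6, "dy": 0, "dz": 0, "ax": 0, "ay": 0, "az": 0}, {"jaw": 255, "dx": 0.6, "dy": 0, "dz": 0, "ax": 0, "ay": 0, "az": 0}, {"jaw": 255, "dx": 0.3, "dy": 0, "dz": 0, "ax": 0, "ay": 0, "az": 0}, {"jaw": 255, "dx": 0, "dy": 0, "dz": 0, "ax": 0, "ay": 0, "az": 0}]}}

```text
time: 7.8
tcp_pos: [507.6, -211.3, 80.8]
orientation: [0.158, 1.571, -0.155]
force: [-0.8, -0.1, 0.1]
width: 0.6
```

```bash
python3 - <<'E'
from h import *
go((-134,0),81,1.375)
E
python3 look.py side7
```

```text
t 7.8 tcp [ 507.6 -211.3   80.8] unit -152.1 -0.2 toolx [-0.005  0.002 -1.   ] yaw 1.372 F [-0.8 -0.1  0.1] w 0.6
shift [-0.    0.36 -0.01] ax -0.03
```

View pics/side7.png

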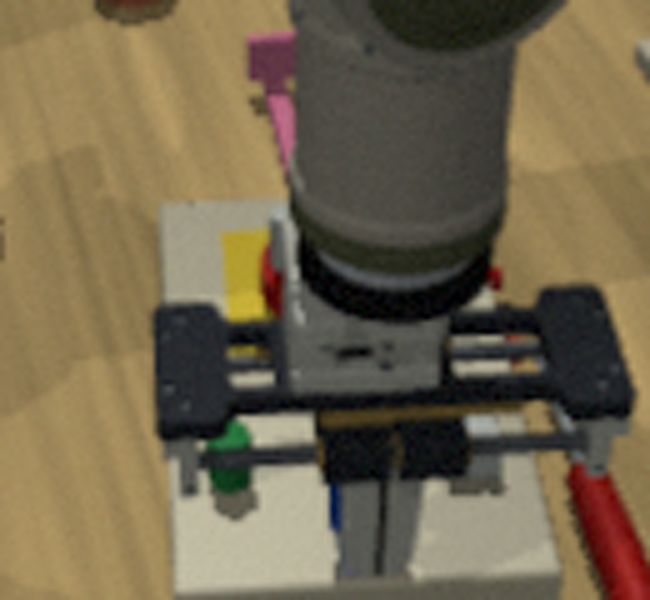

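Call:
{"api": "apply_moves", "payload": {"motion": [{"jaw": 255, "dx": 0, "dy": 0.1, "dz": -0.04, "ax": 0, "ay": 0, "az": 0}, {"jaw": 255, "dx": 0, "dy": 0.1, "dz": 0, "ax": 0, "ay": 0, "az": 0}, {"jaw": 255, "dx": 0, "dy": 0.1, "dz": 0, "ax": 0, "ay": 0, "az": 0}, {"jaw": 255, "dx": 0, "dy": 0.1, "dz": 0, "ax": 0, "ay": 0, "az": 0}, {"jaw": 255, "dx": 0, "dy": 0.1, "dz": 0, "ax": 0, "ay": 0, "az": 0}]}}

```text
time: 8.35
tcp_pos: [512.4, -188.7, 84.1]
orientation: [0.157, 1.564, -0.158]
force: [-0.2, -2.0, 1.2]
width: 0.4
```

```bash
python3 - <<'E'
from h import *
go((-19.5,0),81,1.375)
E
python3 look.py side8
```

```text
t 8.35 tcp [ 512.4 -188.7   84.1] unit -129.0 -0.5 toolx [ 0.001 -0.001 -1.   ] yaw 1.37 F [-0.2 -2.   1.2] w 0.4
shift [ 0.06  2.19 -0.02] ax -0.05
```

View pics/side8.png

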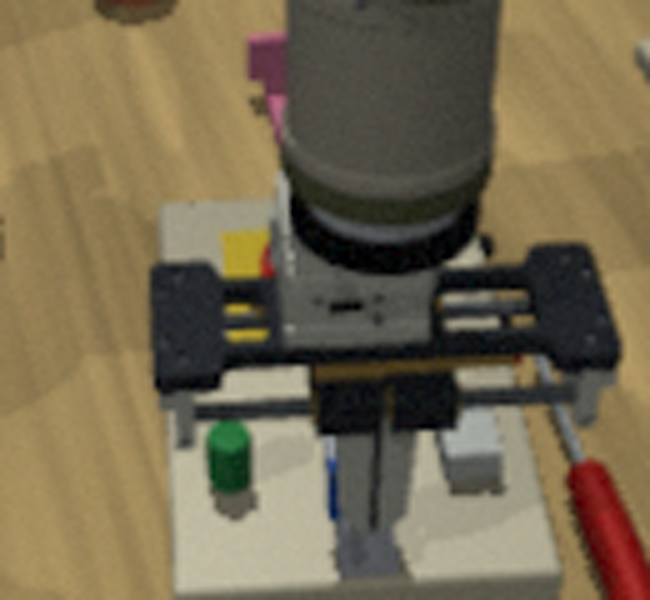

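Call:
{"api": "apply_moves", "payload": {"motion": [{"jaw": 255, "dx": 0.03, "dy": 0.12, "dz": -0.01, "ax": 0, "ay": 0, "az": 0}, {"jaw": 255, "dx": 0.02, "dy": 0.12, "dz": 0, "ax": 0, "ay": 0, "az": 0}, {"jaw": 255, "dx": 0, "dy": 0.12, "dz": 0, "ax": 0, "ay": 0, "az": 0}, {"jaw": 255, "dx": 0, "dy": 0.12, "dz": 0, "ax": 0, "ay": 0, "az": 0}, {"jaw": 255, "dx": 0, "dy": 0.12, "dz": 0, "ax": 0, "ay": 0, "az": 0}]}}

```text
time: 8.9
tcp_pos: [517.6, -158.5, 80.9]
orientation: [0.157, 1.565, -0.157]
force: [-0.4, -0.9, -0.9]
width: 0.2
```

```bash
python3 - <<'E'
from h import *
go((-19.5,0),81,1.375)
E
python3 look.py side9
```

```text
t 8.9 tcp [ 517.6 -158.5   80.9] unit -98.4 0.2 toolx [-0.  0. -1.] yaw 1.371 F [-0.4 -0.9 -0.9] w 0.2
shift [-0.    1.58 -0.  ] ax -0.04
```

View pics/side9.png

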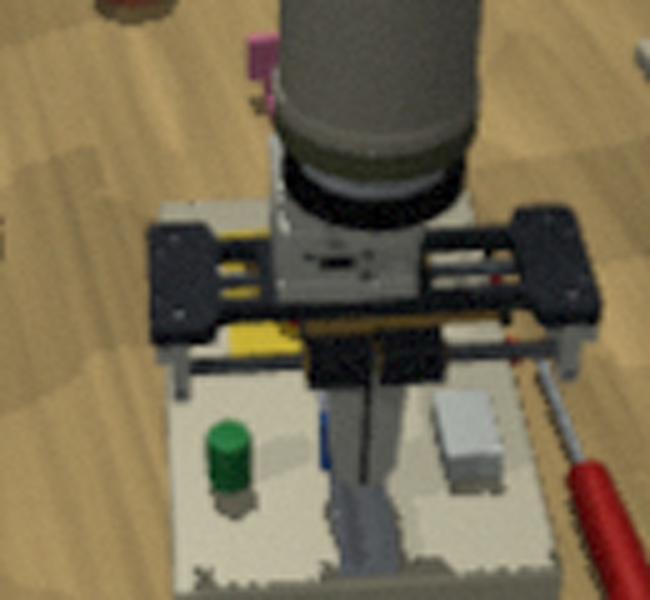

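Call:
{"api": "apply_moves", "payload": {"motion": [{"jaw": 255, "dx": 0, "dy": 0.12, "dz": 0, "ax": 0, "ay": 0, "az": 0}, {"jaw": 255, "dx": 0, "dy": 0.12, "dz": 0, "ax": 0, "ay": 0, "az": 0}, {"jaw": 255, "dx": 0, "dy": 0.12, "dz": 0, "ax": 0, "ay": 0, "az": 0}, {"jaw": 255, "dx": 0, "dy": 0.12, "dz": 0, "ax": 0, "ay": 0, "az": 0}, {"jaw": 255, "dx": 0, "dy": 0.12, "dz": 0, "ax": 0, "ay": 0, "az": 0}]}}

```text
time: 9.45
tcp_pos: [523.6, -129.3, 81.1]
orientation: [0.157, 1.565, -0.157]
force: [-0.6, -0.6, -1.2]
width: 0.3
```

Call:
{"api": "apply_moves", "payload": {"motion": [{"jaw": 255, "dx": 0, "dy": 0.12, "dz": 0, "ax": 0, "ay": 0, "az": 0}, {"jaw": 255, "dx": 0, "dy": 0.12, "dz": 0, "ax": 0, "ay": 0, "az": 0}, {"jaw": 255, "dx": 0, "dy": 0.12, "dz": 0, "ax": 0, "ay": 0, "az": 0}, {"jaw": 255, "dx": 0, "dy": 0.1, "dz": 0, "ax": 0, "ay": 0, "az": 0}, {"jaw": 255, "dx": 0, "dy": 0.1, "dz": 0, "ax": 0, "ay": 0, "az": 0}]}}

```text
time: 9.95
tcp_pos: [529.2, -102.1, 81.2]
orientation: [0.157, 1.565, -0.157]
force: [-0.3, -1.8, 1.0]
width: -0.0
```

```bash
python3 - <<'E'
from h import *
go((-19.5,0),81,1.375)
E
python3 look.py side10
```

```text
t 9.95 tcp [ 529.2 -102.1   81.2] unit -40.8 -0.2 toolx [ 0. -0. -1.] yaw 1.37 F [-0.3 -1.8  1. ] w -0.0
shift [ 0.    0.43 -0.01] ax -0.04
```

View pics/side10.png

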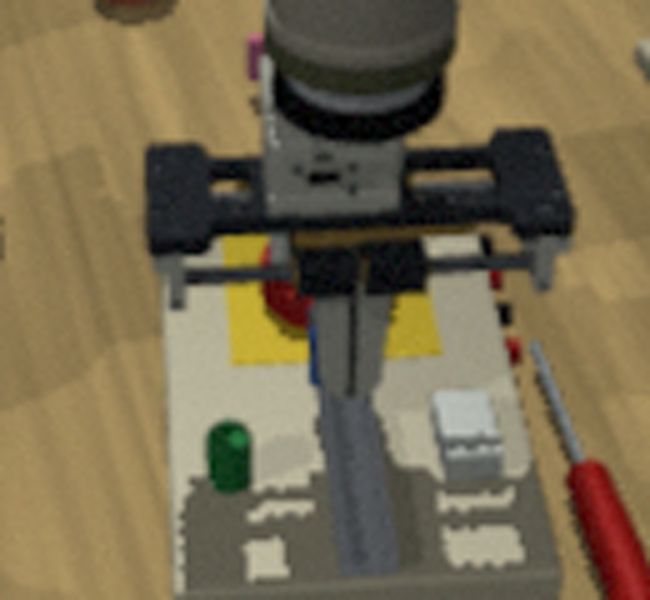

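Call:
{"api": "apply_moves", "payload": {"motion": [{"jaw": 255, "dx": 0, "dy": 0.08, "dz": 0, "ax": 0, "ay": 0, "az": 0}, {"jaw": 255, "dx": 0, "dy": 0.08, "dz": 0, "ax": 0, "ay": 0, "az": 0}, {"jaw": 255, "dx": 0, "dy": 0.08, "dz": 0, "ax": 0, "ay": 0, "az": 0}, {"jaw": 255, "dx": 0, "dy": 0.06, "dz": 0, "ax": 0, "ay": 0, "az": 0}, {"jaw": 255, "dx": 0, "dy": 0.05, "dz": 0, "ax": 0, "ay": 0, "az": 0}]}}

```text
time: 10.5
tcp_pos: [532.6, -85.0, 81.0]
orientation: [0.157, 1.565, -0.157]
force: [-0.4, -2.4, -1.2]
width: 0.2
```

Call:
{"api": "apply_moves", "payload": {"motion": [{"jaw": 255, "dx": 0, "dy": 0.03, "dz": 0, "ax": 0, "ay": 0, "az": 0}, {"jaw": 255, "dx": 0, "dy": 0.03, "dz": 0, "ax": 0, "ay": 0, "az": 0}, {"jaw": 255, "dx": 0, "dy": 0.02, "dz": 0, "ax": 0, "ay": 0, "az": 0}, {"jaw": 255, "dx": 0, "dy": 0.0, "dz": 0, "ax": 0, "ay": 0, "az": 0}, {"jaw": 255, "dx": 0, "dy": 0, "dz": 0, "ax": 0, "ay": 0, "az": 0}]}}

```text
time: 11.0
tcp_pos: [533.6, -81.2, 81.1]
orientation: [0.157, 1.565, -0.157]
force: [1.0, -0.4, -0.4]
width: 0.5
```

```bash
python3 - <<'E'
from h import *
go((-19.5,0),81,1.375)
E
python3 look.py side11
```

```text
t 11.0 tcp [533.6 -81.2  81.1] unit -19.5 -0.4 toolx [ 0.  0. -1.] yaw 1.37 F [ 1.  -0.4 -0.4] w 0.5
shift [ 0.    0.   -0.01] ax -0.04
```

View pics/side11.png

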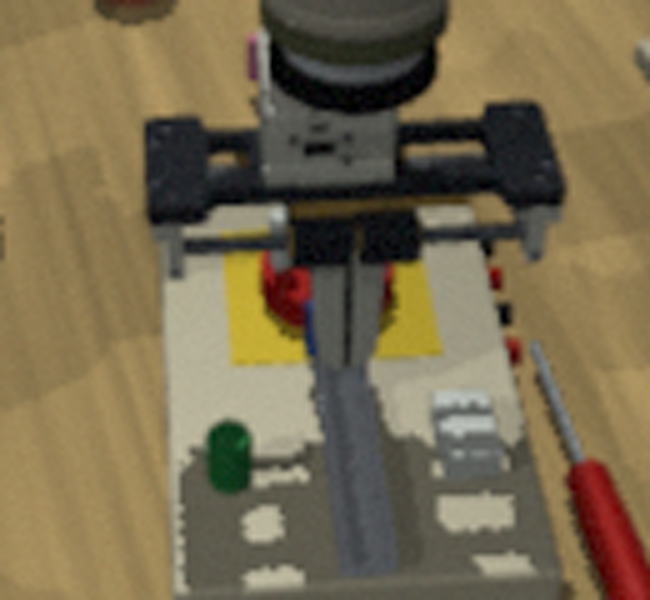

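Call:
{"api": "apply_moves", "payload": {"motion": [{"jaw": 255, "dx": 0, "dy": 0.02, "dz": 0, "ax": 0, "ay": 0, "az": 0}, {"jaw": 255, "dx": 0, "dy": 0.02, "dz": 0, "ax": 0, "ay": 0, "az": 0}, {"jaw": 255, "dx": 0, "dy": 0.02, "dz": 0, "ax": 0, "ay": 0, "az": 0}, {"jaw": 255, "dx": 0, "dy": 0, "dz": 0, "ax": 0, "ay": 0, "az": 0}, {"jaw": 255, "dx": 0, "dy": 0, "dz": 0, "ax": 0, "ay": 0, "az": 0}]}}

```text
time: 11.55
tcp_pos: [533.5, -81.1, 81.2]
orientation: [0.157, 1.566, -0.162]
force: [0.1, -8.9, 1.4]
width: 0.3
```

The position stopped at the predicted home, and force is building. I'll press a little more to be sure, then back off.

Call:
{"api": "apply_moves", "payload": {"motion": [{"jaw": 255, "dx": 0, "dy": 0.02, "dz": 0, "ax": 0, "ay": 0, "az": 0}, {"jaw": 255, "dx": 0, "dy": 0.02, "dz": 0, "ax": 0, "ay": 0, "az": 0}, {"jaw": 255, "dx": 0, "dy": 0, "dz": 0, "ax": 0, "ay": 0, "az": 0}, {"jaw": 255, "dx": 0, "dy": 0, "dz": 0, "ax": 0, "ay": 0, "az": 0}, {"jaw": 255, "dx": 0, "dy": 0, "dz": 0, "ax": 0, "ay": 0, "az": 0}]}}

```text
time: 12.05
tcp_pos: [533.5, -81.0, 81.2]
orientation: [0.156, 1.566, -0.164]
force: [-0.6, -15.2, 4.2]
width: 0.1
```

Call:
{"api": "apply_moves", "payload": {"motion": [{"jaw": 255, "dx": 0, "dy": -0.2, "dz": 0, "ax": 0, "ay": 0, "az": 0}, {"jaw": 255, "dx": 0, "dy": -0.3, "dz": 0, "ax": 0, "ay": 0, "az": 0}, {"jaw": 255, "dx": -0.5, "dy": -0.3, "dz": 0, "ax": 0, "ay": 0, "az": 0}, {"jaw": 255, "dx": -0.8, "dy": -0.3, "dz": 0, "ax": 0, "ay": 0, "az": 0}, {"jaw": 255, "dx": -0.8, "dy": -0.3, "dz": 0, "ax": 0, "ay": 0, "az": 0}]}}

```text
time: 12.55
tcp_pos: [519.6, -145.8, 186.8]
orientation: [0.158, 1.567, -0.156]
force: [0.0, -1.2, 0.2]
width: 0.4
```

Call:
{"api": "apply_moves", "payload": {"motion": [{"jaw": 255, "dx": -0.3, "dy": -0.7, "dz": 0, "ax": 0, "ay": 0, "az": 0}, {"jaw": 255, "dx": 0, "dy": -0.7, "dz": 0, "ax": 0, "ay": 0, "az": 0}, {"jaw": 255, "dx": 0, "dy": -0.7, "dz": 0, "ax": 0, "ay": 0, "az": 0}, {"jaw": 255, "dx": 0, "dy": -0.7, "dz": 0, "ax": 0, "ay": 0, "az": 0}, {"jaw": 255, "dx": 0, "dy": -0.7, "dz": 0, "ax": 0, "ay": 0, "az": 0}]}}

```text
time: 13.05
tcp_pos: [484.8, -318.3, 201.1]
orientation: [0.158, 1.565, -0.157]
force: [0.7, -0.6, 0.3]
width: 0.2
```

Call:
{"api": "apply_moves", "payload": {"motion": [{"jaw": 255, "dx": 0, "dy": -0.7, "dz": 0, "ax": 0, "ay": 0, "az": 0}, {"jaw": 255, "dx": 0, "dy": -0.7, "dz": 0, "ax": 0, "ay": 0, "az": 0}, {"jaw": 255, "dx": 0, "dy": -0.7, "dz": 0, "ax": 0, "ay": 0, "az": 0}, {"jaw": 255, "dx": 0, "dy": -0.7, "dz": 0, "ax": 0, "ay": 0, "az": 0}, {"jaw": 255, "dx": 0, "dy": -0.5, "dz": 0, "ax": 0, "ay": 0, "az": 0}]}}

```text
time: 13.55
tcp_pos: [451.1, -481.1, 200.7]
orientation: [0.159, 1.565, -0.159]
force: [1.2, 0.0, -0.4]
width: 0.4
```

Run:
```python
from h import *
from plant import *
go((-19.5,0),81)
for n in('side','top'):
    s=snapshot(n);cv2.imwrite(f'pics/{n}12.png',s['img'][:,:,::-1])
    c=s['img'][130:280,200:330] if n=='side' else s['img'][150:240,200:330]
    f=4 if n=='side' else 6
    cv2.imwrite(f'pics/{n}12c.png',cv2.resize(c[:,:,::-1],None,fx=f,fy=f,interpolation=cv2.INTER_CUBIC))
    pickle.dump(s,open(f'{n}12.pkl','wb'))
```

```text
t 13.55 tcp [ 451.1 -481.1  200.7] unit -427.8 2.7 toolx [-0. -0. -1.] yaw 1.368 F [ 1.2  0.  -0.4] w 0.4
shift [2.39 8.17 0.  ] ax None
```

View pics/side12.png

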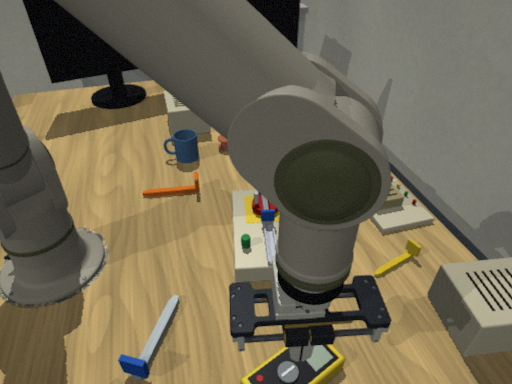

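View pics/side12c.png

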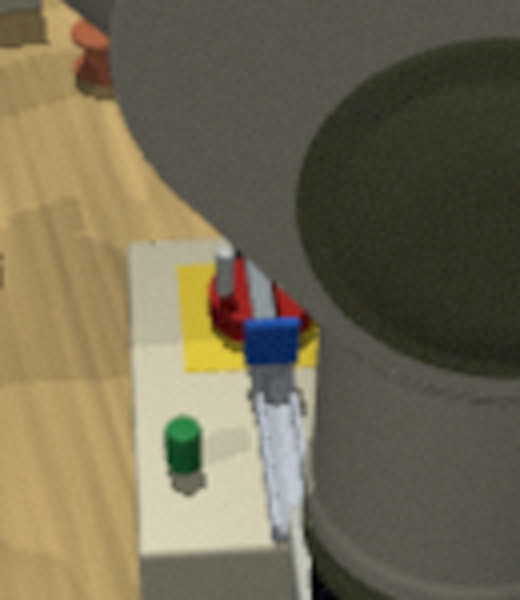

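View pics/top12c.png

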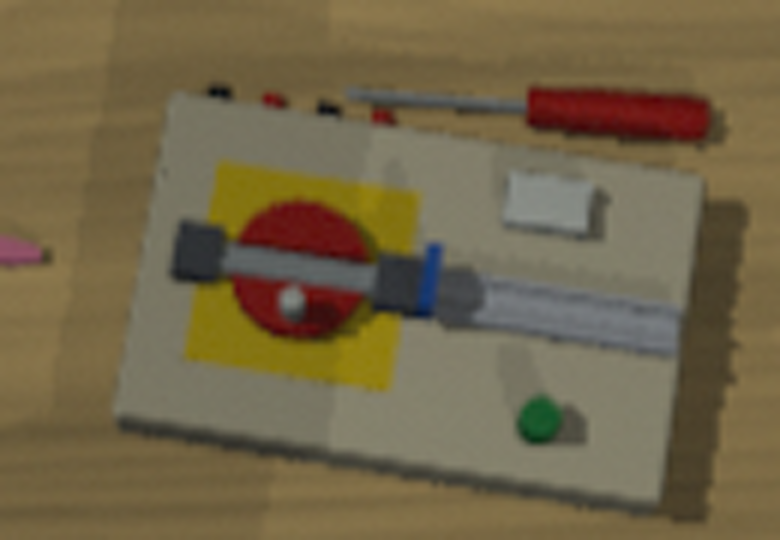

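Top view: the bar runs through the disc's slot into the keeper at (198,250), with the blue tab at (430,280) flush against the first guide (395,283). The screwdriver, fuse box and adapter haven't visibly moved, and the arm is clear at z = 200.

Run:
```python
from plant import *
from h import *
a=pickle.load(open('top0.pkl','rb'))['img'].astype(int);b=pickle.load(open('top12.pkl','rb'))['img'].astype(int)
for n,(c,r) in dict(adapter=(290,220),fuse=(291,184),driver=(300,169),meter=(383,215)).items(): print(n,np.abs(a-b)[r-9:r+10,c-9:c+10].mean().round(1))
o=get_obs();print(np.abs(o['joint_vel']).max().round(3),o['force'].round(1),o['tcp_pos'].round(0));print(close_job())
```

```text
adapter 1.0
fuse 1.6
driver 1.6
meter 2.2
0.049 [-0.2  1.   0.1] [ 450. -483.  200.]
the job is handed in; nothing more can be done
None
```

The bench supply is locked off, and I've handed the job in at about 13.6 s of the 51 s allowed. I turned the red disc counter-clockwise by its peg until its slot lined up with the bar. Then I pushed the blue tab from behind until the bar stopped.

**Last checks:**
- **Bar home:** the fingertips stopped where the tab should meet the dark guide. Pushing on raised the force to about 15 N without the bar moving further. The top picture shows the bar through the slot, its nose in the keeper and the tab against the guide.
- **Other things:** comparing pictures from before and after, the fuse box, adapter, screwdriver and multimeter had not moved. I did not check the mug, jar and spool the same way, but the arm never worked near them.
- **Arm clear:** it is clear of everything, with the fingertips about 200 mm above the desk and only sensor noise on the force reading.

**What disagreed:**
- **Camera fits:** the two cameras placed the supply up to about 5 mm apart. I used a position between the two, and the contacts came where it predicted.
- **Peg network:** its peg positions were off in some pictures, so I read the disc angle from zoomed pictures instead.

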